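# Seal and close a headlamp with its quarter-turn cap

### The arm

A 6-joint arm with a two-finger parallel gripper is mounted at the origin on the work surface. World frame = base frame: x ahead of the robot, y to its left, z up, the work surface at z = 0. Lengths are in m, angles in rad, forces in N, time in s.
With the tool pointing down it reaches from about 0.35 to 0.775 m from the base axis. Payload 7.3 kg.
Tool frame: the origin (TCP) lies at the very end of the fingers, on their centre line; the grasp point (between the pads) lies 19 mm behind it (pinch_z is the distance from the TCP to the grasp point, in m); z points along the fingers, y is the line along which they close (so a half turn about z gives the same grasp; the last joint's range is limited). The gripper opens to 92 mm and grips with 3 to 60 N. Pads are 19 mm wide; open, the fingers measure 130 mm over their backs; the gripper's body (75 mm by 190 mm) begins 47 mm behind the grasp point.
Start: joints at [-1.416, 0.342, 1.524, -0, 1.275, -0.146], TCP at [0.156, -0.501, 0.227] pointing down, gripper open.
Joint ranges: [-2.53, 2.53], [-0.77, 2.02], [0.04, 2.7], [-1, 4.14], [0.28, 2.66], [-3.11, 3.11]. Speed limits (rad/s): [2.57, 2.57, 3.14, 3.14, 3.14, 3.14].

### API

Orientations are given as [roll, pitch, yaw] about the fixed x, y, z axes, in that order (R = Rz(yaw) Ry(pitch) Rx(roll)).
In Python, from cell import * gives the robot as it stands.
- The arm moves only by the tool arm_command, never from a script. Its arguments are lists of equal length, an entry for each row: "fingers": the gripper command: -1 is fully open, 1 is shut, values between are in proportion; "travel": the shift along the tool's x, y, z in m, a list of three; "dr": the turn, a rotation vector about the tool's x, y, z in degrees, a list of three. In form: {"fingers": [fingers, ...], "travel": [[x, y, z], ...], "dr": [[wx, wy, wz], ...]}. A call has 1 to 8 rows; each row is the pose to reach, as a shift and turn from the pose commanded when the call began, along the tool's axes at that moment; what a row does not reach only later rows make up. A row lasts 1/12 s, in which the tool goes at most 41.7 mm and 7.16 degrees, less where a joint would pass 70% of its speed; a pose out of reach is approached as far as the arm can. A call with a gripper value outside its range is refused whole. The fingers move at their own pace and stop on an object; "squeeze" is the grip in N (left out, the last holds). Time passes only in rows, so rows that repeat a pose let the fingers close. It gives the time, the measured TCP pose, the force, the opening and the grip force at its end, in the units of the state.
- observe(): the state, without advancing time (a new reading comes with each control period).
- read_camera(name): name is "side" or "top" or "wrist"; returns a dict with "color" (420x560x3 uint8, blue, green, red), "z_map" (420x560 float32, m along the optical axis (not along the pixel's ray), 0 where there is no reading), "fx", "fy", "cx", "cy" (pixels), "R" (3x3) and "t" (3): a world point X has camera coordinates R X + t. Camera axes: x right, y down, z forward; pixel columns grow to the right and rows downward; lengths in m; the calibration is good to about 2 mm. A picture is of the moment at which its call begins.
- hand_in(): hands the job in; it is judged then, once.
The state is a dict: "time": time; "qpos": joint angles; "qvel": joint speeds; "joint_efforts": joint torques, N m; "tool_pos": TCP position; "tool_rot": TCP orientation; "contact_force": force on the tool from outside, world axes, zero at the start; "torque": the same for the moment, N m; "opening": finger opening in m; "grip_force": force on a finger pad.
Only numpy, scipy, OpenCV 4.12 (cv2) and the standard library are available. Lean on these libraries where they do the work, as an engineer would, in place of code of your own. Each camera call takes 0.05 s, during which the arm holds its last target. There are 200 camera calls.

### The job

Close the back of the headlamp: lay the flat rubber gasket down around the raised neck, then put the bayonet cap into the neck with its lugs through the slots, push it down against the spring and turn it a quarter turn clockwise (seen from above) to its stop. Finish while still gripping the cap and holding it pressed fully home on the gasket, ready for the locking screw: do not let go. Leave the jar and the mallet where they are.

Things in the scene. Friction and masses are not known exactly. Their poses are not given: they have to be found in the camera images.
- lamp: Fixed round aluminium headlamp lying lens-down on a round wooden cradle (radius 100 mm, 20 mm high). Origin on its vertical axis at bench level, z up. Level flat back of radius 62 mm, 105 mm above the bench. The neck's two slots, and two steel fixing ears low on the shell (out to radius 107 mm, 50 mm up), lie towards its +x and -x. Yaw within 0.6 rad of the world's.
- neck (a point): Centre of the ring-shaped grey plastic neck on the lamp's back, at its top, 109 mm above the bench (4 mm above the flat back). Outer radius 36 mm, hole radius 25 mm; two slots for the lugs at the lamp's +x and -x, 15 mm wide, out to radius 33 mm. The neck's wall ends 10 mm below this point; beneath it lugs can turn clockwise only, to a stop about 95 degrees on from the slots.
- spring_plate (a joint): Steel spring plate inside the neck: how far it is pushed down, m. 0 at rest, its top then 18 mm below the neck's top; 0.016 with the cap fully home. 700 N/m, about 11 N with the cap home, so a cap that is let go rises.
- cap: Loose black bayonet cap standing on its barrel's foot; origin at the foot's centre, z up; 110 g. Barrel radius 22 mm, heights 0-36; two lugs at +x and -x out to radius 30 mm, 10 mm wide, heights 13-19; flange radius 46 mm, heights 36-41. Same after half a turn. Fully home on the gasket its origin is 75 mm above the bench; lugs clear the neck's wall below 80 mm, where a turned cap let go comes to rest.
- wing (a point): Middle of the top edge of the cap's grip wing, on the cap's axis, 67 mm above its foot. The wing runs along the cap's x, in line with the lugs: 62 mm long, 14 mm thick (along y), 26 mm high above the flange. Grip it across its thickness.
- gasket: Loose flat black rubber gasket ring lying on the bench, stiff, 6 mm thick, inner radius 40 mm, outer 50 mm, 50 g. Origin at the ring's centre on its underside, z up. Upright pull tab on its -x side. In place it lies flat on the lamp's back around the neck, origin 105 mm above the bench; any yaw will do.
- tab (a point): Middle of the top of the gasket's upright pull tab, 60 mm from the ring's centre towards the gasket's -x, 23 mm above its underside. The tab is 10 mm thick (along the gasket's y) and 18 mm long (along x). Grip it across its thickness.
- polish: Bystander: closed white jar, radius 34 mm, 85 mm high, origin under its centre. Leave alone.
- mallet: Bystander: small mallet with a wooden handle and dark head, lying flat beyond the lamp. Leave alone.
Not all that is in view belongs to the job. Leave any green or red look-alike of the gasket alone.

How it is judged:
On the way, in this order (a step that is already met when the one before it is completed fails the run):
1. the gasket lies flat around the neck, let go (horizontal distance between gasket and lamp below 0.007 m and z of gasket in the frame of lamp between 0.1025 and 0.1075 m and angle between gasket's own z axis and vertical below 0.06 rad and contact force between the fingers and gasket below 0.1 N), for 0.2 s.
2. the cap is pushed in, its lugs through the slots, not yet turned (z of cap in the frame of lamp below 0.082 m and horizontal distance between cap and lamp below 0.006 m and angle between the x axis of cap and the x axis of lamp, either way round below 0.5 rad), for 0.05 s.
At the end, for the whole second after the job is handed in: Gasket flat around the neck (centred within 7 mm, height within 2.5 mm); cap in the neck, upright, turned a quarter turn within 15 degrees, still gripped (over 4 N) and pressed home against the spring within 2.2 mm of full depth (spring plate down over 13.5 mm), at rest (horizontal distance between gasket and lamp below 0.007 m and z of gasket in the frame of lamp between 0.1025 and 0.1075 m and angle between gasket's own z axis and vertical below 0.06 rad and z of cap in the frame of lamp between 0.072 and 0.0772 m and horizontal distance between cap and lamp below 0.006 m and angle between cap's own z axis and vertical below 0.08 rad and angle between the x axis of cap and the y axis of lamp, either way round below 0.27 rad and value of joint spring_plate above 0.0135 m and contact force between the fingers and cap above 4 N and linear speed of cap below 0.02 m/s); the arm keeps its last pose, push and grip.
It fails at once if a bystander (jar or mallet) was moved more than 30 mm (distance of any of polish, mallet from where it was at the start of the episode above 0.03 m).
It also fails if it takes over 72 s, if anything falls off the work surface, if the arm or the gripper's body presses on something with over 40 N, if the wrist force passes 120 N, or if a joint passes its speed limit or range.

## Working session

There is one attempt and no reset: what is moved stays moved. The work goes in short steps, Python scripts to look and compute and a tool call to move; the robot and the scene stay as the last step left them, time stands still between calls to the robot, and variables do not carry over. Pictures are saved under pics/ and viewed, at most 10 in all, crops included, and the job is handed in when it is done.

Besides the shell and the picture viewer there is one more tool, called after "Request:" as name(argument=value, ...), one argument or row to a line, values as JSON. arm_command: Moves the arm, as the interface text tells. Its arguments: {"type":"object","properties":{"fingers":{"type":"array","items":{"type":"number"}},"travel":{"type":"array","items":{"type":"array","items":{"type":"number"}}},"dr":{"type":"array","items":{"type":"array","items":{"type":"number"}}},"squeeze":{"type":"number"}},"required":["fingers","travel","dr"]}

```bash
mkdir -p pics; ls
python3 - <<'E'
from cell import *
import cv2,numpy as np,pickle
s=observe();print({k:np.round(v,3).tolist() for k,v in s.items()})
for n in("top","side"):
    c=read_camera(n);cv2.imwrite(f"pics/{n}0.png",c["color"]);pickle.dump(c,open(f"{n}0.pkl","wb"))
    print(n,c["fx"],c["cx"],c["cy"],np.round(-c["R"].T@c["t"],3),np.round(c["R"],2).tolist())
E
```

```text
pics
{'time': 0.0, 'qpos': [-1.416, 0.343, 1.525, -0.0, 1.275, -0.146], 'qvel': [0.0, -0.001, -0.001, -0.001, 0.002, 0.001], 'joint_efforts': [0.002, -43.124, -24.422, 0.072, 0.056, -0.0], 'tool_pos': [0.155, -0.501, 0.226], 'tool_rot': [-3.14, -0.0, 0.301], 'contact_force': [0.456, -0.429, -0.209], 'torque': [-0.023, 0.043, -0.009], 'grip_force': 0.0, 'opening': 0.092}
top 427.62699671509534 276.1434967268438 203.6285027489506 [0.477 0.094 1.329] [[-0.01, -1.0, 0.02], [-1.0, 0.01, -0.08], [0.08, -0.02, -1.0]]
side 422.07891836750264 283.24895543206384 212.7539006157099 [0.527 0.768 0.903] [[-1.0, -0.09, 0.01], [-0.07, 0.75, -0.66], [0.05, -0.66, -0.75]]
```

View pics/top0.png

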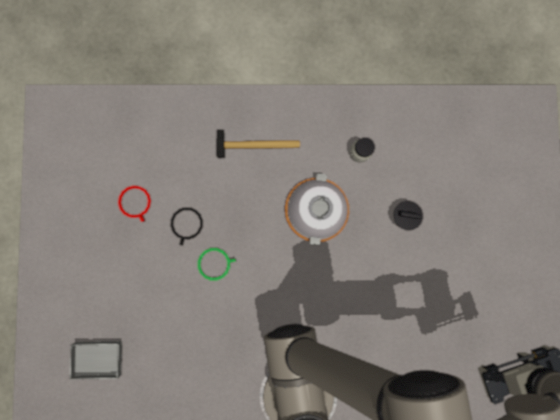

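View pics/side0.png

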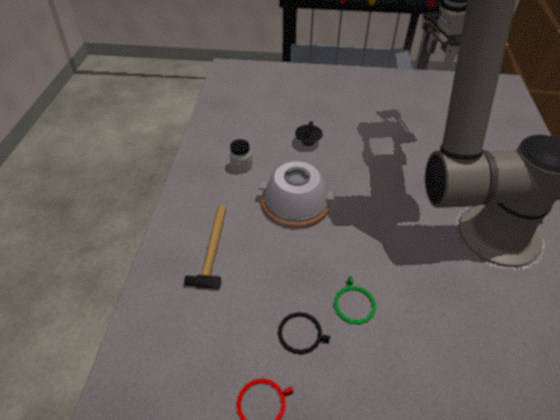

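The top view shows the black ring at (187,223) with its tab at (182,241). The red look-alike is at (135,201) and the green one at (214,263). The neck is at (320,208), the cap at (407,215), the jar at (363,148) with a black lid but no wing, and the mallet at (255,145). The side view agrees: black ring at (300,332), cap at (308,133). The black ring is the one that fits the gasket description. I'll measure it and confirm in an enlarged crop.

```bash
cat > h.py <<'E'
import cv2,numpy as np,pickle
def ray(c,u,v,z):
    "pixel(s) onto the plane at height z"
    d=np.stack([(np.atleast_1d(u)-c["cx"])/c["fx"],(np.atleast_1d(v)-c["cy"])/c["fy"],np.ones(np.size(u))],1)@c["R"]
    o=-c["R"].T@c["t"]
    return o+d*((z-o[2])/d[:,2])[:,None]
def cloud(c):
    v,u=np.mgrid[:420,:560];z=c["z_map"]
    p=np.stack([(u-c["cx"])/c["fx"]*z,(v-c["cy"])/c["fy"]*z,z],-1)
    return (p-c["t"])@c["R"]
def proj(c,X):
    p=c["R"]@np.asarray(X)+c["t"];return c["fx"]*p[0]/p[2]+c["cx"],c["fy"]*p[1]/p[2]+c["cy"]
E
python3 - <<'E'
from h import *
c=pickle.load(open("top0.pkl","rb"));im=c["color"].astype(int);P=cloud(c)
def comp(m,box):
    x0,y0,x1,y1=box;k=np.zeros(m.shape,bool);k[y0:y1,x0:x1]=m[y0:y1,x0:x1];return np.nonzero(k)
dark=im.max(2)<60
# gasket
v,u=comp(dark,(165,200,210,250));p=ray(c,u,v,.006)[:,:2]
def circ(p):
    A=np.c_[2*p,np.ones(len(p))];s=np.linalg.lstsq(A,(p**2).sum(1),rcond=None)[0];return s[:2],np.sqrt(s[2]+s[:2]@s[:2])
q=p
for _ in range(6):
    ce,r=circ(q);d=np.linalg.norm(p-ce,axis=1);q=p[abs(d-.045)<.009]
t=p[d>.054];print("gasket",ce,r,"tab",ray(c,u[d>.054],v[d>.054],.018).mean(0),len(t))
# cap: flange
v,u=comp(dark,(388,195,428,235));print("cap px",u.min(),u.max(),v.min(),v.max())
print("flange ctr",ray(c,(u.min()+u.max())/2,(v.min()+v.max())/2,.041), "z",np.percentile(P[v,u,2],[5,50,95]))
(x,y),r=cv2.minEnclosingCircle(np.c_[u,v].astype(np.float32));print(x,y,r,ray(c,x,y,.041),r*1.29/427)
w=P[...,2]>.055;v,u=comp(w,(388,195,428,235));pp=P[v,u][:,:2];e=np.linalg.eigh(np.cov(pp.T));print("wing",pp.mean(0),P[v,u,2].max(),np.degrees(np.arctan2(*e[1][::-1,1])),len(u))
# lamp: flat back
v,u=comp((P[...,2]>.099)&(P[...,2]<.115),(280,170,360,245))
pp=P[v,u][:,:2];(x,y),r=cv2.minEnclosingCircle(pp.astype(np.float32));print("back",x,y,r,pp.mean(0))
v,u=comp((P[...,2]>.035)&(P[...,2]<.06),(280,165,360,250));pp=P[v,u][:,:2];d=np.linalg.norm(pp-[x,y],axis=1);k=d>.09;print("ears",np.c_[pp[k],d[k]].round(3)[::4].tolist())
a=np.arctan2(pp[k,1]-y,pp[k,0]-x);print("yaw",np.degrees(np.angle(np.exp(2j*a).mean())/2))
cv2.imwrite("pics/crop.png",np.hstack([cv2.resize(c["color"][185:285,115:245],None,fx=3,fy=4),cv2.resize(c["color"][165:265,280:440],(400,400))]))
E
```

```text
gasket [0.52251083 0.34072863] 0.04552203386012029 tab [0.4638387  0.35315136 0.018     ] 8
cap px 394 421 201 228
flange ctr [[ 0.54183865 -0.33436084  0.041     ]] z [0.03584684 0.04056971 0.06742449]
407.27716064453125 215.00543212890625 14.189464569091797 [[ 0.54030858 -0.333628    0.041     ]] 0.04286746907290028
wing [ 0.53632033 -0.3095678 ] 1.3286047565911758 97.97064700310753 111
back 0.562150776386261 -0.061986517161130905 0.06742879748344421 [ 0.56112975 -0.06106441]
ears [[0.669, -0.063, 0.107], [0.665, -0.065, 0.103], [0.665, -0.077, 0.104], [0.663, -0.06, 0.101], [0.662, -0.071, 0.101], [0.662, -0.083, 0.102], [0.659, -0.065, 0.097], [0.659, -0.077, 0.098], [0.657, -0.06, 0.095], [0.656, -0.071, 0.094], [0.657, -0.084, 0.097], [0.653, -0.065, 0.091], [0.654, -0.078, 0.093], [0.651, -0.081, 0.091], [0.586, 0.025, 0.09], [0.48, -0.025, 0.09], [0.473, -0.045, 0.09], [0.47, -0.047, 0.093], [0.47, -0.059, 0.092], [0.468, -0.041, 0.097], [0.467, -0.053, 0.095], [0.467, -0.065, 0.095], [0.465, -0.044, 0.099], [0.464, -0.056, 0.098], [0.462, -0.035, 0.104], [0.462, -0.047, 0.102], [0.461, -0.059, 0.101], [0.459, -0.038, 0.106], [0.459, -0.053, 0.104], [0.456, -0.05, 0.107], [0.456, -0.061, 0.107]]
yaw -6.609959420385253
```

View pics/crop.png

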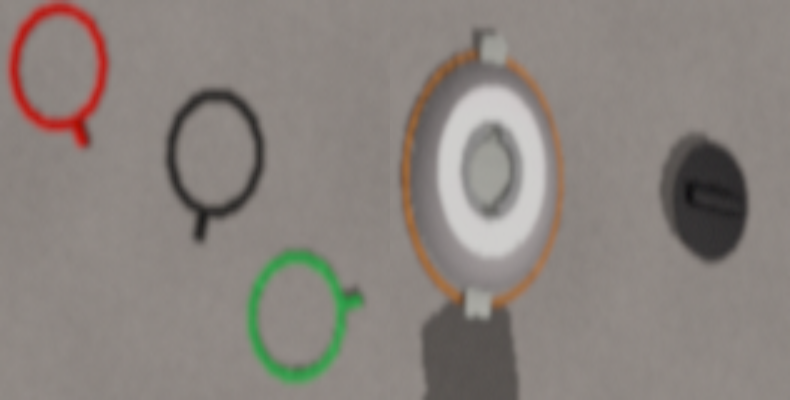

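The crop confirms the plain black ring at (213,152), tab at (200,238), as the gasket. The others are red and green. The wing on the cap at (710,200) runs roughly along world y. I'll write a move helper and go towards the gasket.

```bash
cat >> h.py <<'E'
from scipy.spatial.transform import Rotation as Ro
def go(s,xyz,yaw):
    "travel (m, tool axes) and turn (deg) from state s to a tool-down pose, yaw in deg"
    R=Ro.from_euler("xyz",s["tool_rot"]);T=Ro.from_euler("xyz",[180,0,yaw],degrees=True)
    print("travel",(R.inv().apply(np.array(xyz)-s["tool_pos"])).round(4),"dr",np.degrees((R.inv()*T).as_rotvec()).round(1))
E
python3 - <<'E'
from cell import *;from h import *
s=observe();go(s,[.42,-.3,.28],-12);go(s,[.45,.1,.28],-12)
E
```

```text
travel [ 0.3122 -0.1138 -0.0537] dr [-0.1  0.  29.2]
travel [ 0.4594 -0.4869 -0.0531] dr [-0.1  0.  29.2]
```

Request:
arm_command(
  fingers=[-1,-1,-1,-1,-1,-1,-1,-1],
  travel=[
    [0.312,-0.114,-0.053],
    [0.312,-0.114,-0.053],
    [0.312,-0.114,-0.053],
    [0.312,-0.114,-0.053],
    [0.312,-0.114,-0.053],
    [0.312,-0.114,-0.053],
    [0.312,-0.114,-0.053],
    [0.312,-0.114,-0.053],
  ],
  dr=[
    [0,0,29],
    [0,0,29],
    [0,0,29],
    [0,0,29],
    [0,0,29],
    [0,0,29],
    [0,0,29],
    [0,0,29],
  ],
)

```text
time: 0.77
tool_pos: [0.4066, -0.3095, 0.277]
tool_rot: [-3.141, 0.0, -0.206]
contact_force: [0.0, -1.5, 0.3]
opening: 0.0917
grip_force: 0.0
```

Run:
```python
from cell import *;from h import *
s=observe();print(s["tool_pos"],s["tool_rot"],s["qpos"]);go(s,[.42,.3,.20],-12);c=read_camera("wrist");print(c["fx"],-c["R"].T@c["t"],c["R"].round(2).tolist())
```

```text
[ 0.40656227 -0.30946452  0.27696898] [-3.14144027e+00  3.98415930e-04 -2.05562354e-01] [-8.00643633e-01  2.80936676e-01  1.47122026e+00 -9.87691550e-05
  1.38985106e+00  9.75732873e-01]
travel [-0.1112 -0.5994  0.0771] dr [-0.   0.   0.2]
313.4222386154416 [ 0.47841068 -0.32346612  0.43440497] [[-0.2, -0.98, -0.0], [-0.94, 0.2, 0.27], [-0.27, 0.06, -0.96]]
```

Request:
arm_command(
  fingers=[-1,-1,-1,-1,-1,-1,-1,-1],
  travel=[
    [-0.04,-0.33,0],
    [-0.04,-0.33,0],
    [-0.04,-0.33,0],
    [-0.04,-0.33,0],
    [-0.04,-0.33,0],
    [-0.04,-0.33,0],
    [-0.04,-0.33,0],
    [-0.04,-0.33,0],
  ],
  dr=[
    [0,0,0],
    [0,0,0],
    [0,0,0],
    [0,0,0],
    [0,0,0],
    [0,0,0],
    [0,0,0],
    [0,0,0],
  ],
)

```text
time: 1.48
tool_pos: [0.433, 0.022, 0.2767]
tool_rot: [3.142, 0.0, -0.206]
contact_force: [1.0, -0.2, 0.2]
opening: 0.0918
grip_force: 0.0
```

Request:
arm_command(
  fingers=[-1,-1,-1,-1,-1,-1,-1,-1],
  travel=[
    [-0.05,-0.33,0.127],
    [-0.05,-0.33,0.127],
    [-0.05,-0.33,0.127],
    [-0.05,-0.33,0.127],
    [-0.05,-0.33,0.127],
    [-0.05,-0.33,0.127],
    [-0.05,-0.33,0.127],
    [-0.05,-0.33,0.127],
  ],
  dr=[
    [0,0,0],
    [0,0,0],
    [0,0,0],
    [0,0,0],
    [0,0,0],
    [0,0,0],
    [0,0,0],
    [0,0,0],
  ],
)

```text
time: 2.15
tool_pos: [0.4502, 0.3328, 0.1571]
tool_rot: [3.141, 0.0, -0.205]
contact_force: [0.6, -0.5, 0.7]
opening: 0.0918
grip_force: 0.0
```

Request:
arm_command(
  fingers=[-1,-1,-1,-1,-1],
  travel=[
    [0,0,0],
    [0,0,0],
    [0,0,0],
    [0,0,0],
    [0,0,0],
  ],
  dr=[
    [0,0,0],
    [0,0,0],
    [0,0,0],
    [0,0,0],
    [0,0,0],
  ],
)

```text
time: 2.57
tool_pos: [0.4512, 0.33, 0.159]
tool_rot: [-3.141, -0.001, -0.207]
contact_force: [-0.1, -0.5, 0.6]
opening: 0.092
grip_force: 0.0
```

Run:
```python
from cell import *;from h import *
s=observe();print(s["tool_pos"],s["tool_rot"])
c=read_camera("wrist");pickle.dump(c,open("w1.pkl","wb"));cv2.imwrite("pics/w1.png",c["color"])
P=cloud(c);d=(c["color"].max(2)<70)
print(proj(c,[.5225,.341,.006]),proj(c,[.464,.353,.023]))
```

```text
[0.45120005 0.33004255 0.15904961] [-3.14108822e+00 -1.01086663e-03 -2.07000912e-01]
(np.float64(256.1605695579311), np.float64(125.90180239574958)) (np.float64(256.40020600835953), np.float64(190.659753315709))
```

View pics/w1.png

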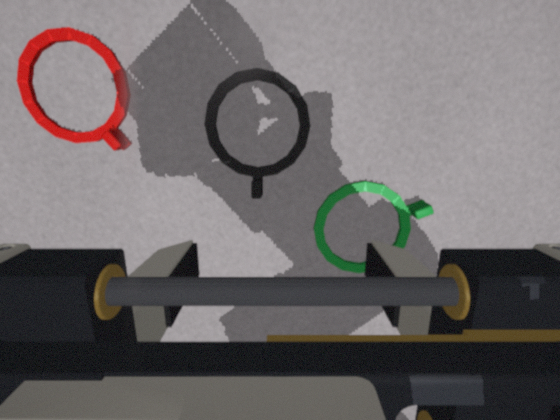

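The wrist view shows the black ring at (257,122) and its tab at (257,187). The green ring's left edge, at x=315, is close to where an open finger would land, so I'll pre-close the fingers to about 30 mm.

Run:
```python
from cell import *;from h import *
c=pickle.load(open("w1.pkl","rb"));P=cloud(c);s=observe()
m=c["color"].max(2)<60;m[:,:200]=0;m[:,312:]=0;m[200:]=0;m[:64]=0
n,l,st,ce=cv2.connectedComponentsWithStats(m.astype(np.uint8));i=1+st[1:,4].argmax();v,u=np.nonzero(l==i);print(st[i])
p=ray(c,u,v,.006)[:,:2];q=p
for _ in range(6):
    A=np.c_[2*q,np.ones(len(q))];o=np.linalg.lstsq(A,(q**2).sum(1),rcond=None)[0];g=o[:2];r=np.sqrt(o[2]+g@g);d=np.linalg.norm(p-g,axis=1);q=p[abs(d-.045)<.007]
k=d>.055;T=ray(c,u[k],v[k],.02)[:,:2]
print("ctr",g,r,"z",np.median(P[v,u,2]),"tabtop z",np.percentile(P[v[k],u[k],2],[50,90]))
h=P[v,u,2]>.014;tt=P[v,u][h][:,:2];print("tab by depth",tt.mean(0),len(tt),"by ray",T.mean(0))
a=g-tt.mean(0);print("yaw",np.degrees(np.arctan2(a[1],a[0])),np.linalg.norm(a));a=g-T.mean(0);yaw=np.degrees(np.arctan2(a[1],a[0]));print(yaw)
e=a/np.linalg.norm(a);t=g-.06*e;print("tab",t);go(s,[*t,.06],yaw)
```

```text
[ 205   69  105  129 3301]
ctr [0.52317243 0.33986077] 0.04504143609693027 z 0.005602685703911161 tabtop z [0.02228251 0.0231833 ]
tab by depth [0.4689493  0.35061675] 188 by ray [0.46462812 0.35266273]
yaw -11.219841679586203 0.0552796411923647
-12.334781094984828
tab [0.46455747 0.35267818]
travel [ 0.0083 -0.0248  0.0991] dr [-0.  -0.1  0.5]
```

Request:
arm_command(
  fingers=[0.35,0.35,0.35,0.35,0.35,0.35,0.35],
  travel=[
    [0.0083,-0.0248,0.03],
    [0.0083,-0.0248,0.06],
    [0.0083,-0.0248,0.099],
    [0.0083,-0.0248,0.099],
    [0.0083,-0.0248,0.099],
    [0.0083,-0.0248,0.099],
    [0.0083,-0.0248,0.099],
  ],
  dr=[
    [0,0,0.5],
    [0,0,0.5],
    [0,0,0.5],
    [0,0,0.5],
    [0,0,0.5],
    [0,0,0.5],
    [0,0,0.5],
  ],
)

```text
time: 3.2
tool_pos: [0.4655, 0.3543, 0.0621]
tool_rot: [-3.138, -0.004, -0.215]
contact_force: [-0.0, -0.2, 0.4]
opening: 0.0501
grip_force: 0.0
```

Run:
```python
from cell import *;from h import *
go(observe(),[.4646,.3525,.003],-12.2)
```

```text
travel [-0.0007  0.0021  0.0591] dr [-0.2 -0.2 -0.1]
```

Request:
arm_command(
  fingers=[0.35,0.35,0.35,0.35,0.35,0.35,0.35,0.35],
  travel=[
    [0,0.001,0],
    [0,0.001,0],
    [0,0.001,0],
    [0,0.001,0.02],
    [0,0.001,0.04],
    [0,0.001,0.058],
    [0,0.001,0.058],
    [0,0.001,0.058],
  ],
  dr=[
    [0,0,0],
    [0,0,0],
    [0,0,0],
    [0,0,0],
    [0,0,0],
    [0,0,0],
    [0,0,0],
    [0,0,0],
  ],
)

```text
time: 3.87
tool_pos: [0.4639, 0.3529, 0.0015]
tool_rot: [-3.141, -0.0, -0.214]
contact_force: [0.0, 0.4, 0.7]
opening: 0.0296
grip_force: 0.0
```

Request:
arm_command(
  fingers=[1,1,1,1,1,1],
  travel=[
    [0,0,0],
    [0,0,0],
    [0,0,0],
    [0,0,0],
    [0,0,0],
    [0,0,0],
  ],
  dr=[
    [0,0,0],
    [0,0,0],
    [0,0,0],
    [0,0,0],
    [0,0,0],
    [0,0,0],
  ],
  squeeze=25,
)

```text
time: 4.37
tool_pos: [0.4637, 0.3528, 0.0014]
tool_rot: [-3.142, -0.0, -0.214]
contact_force: [-0.4, -0.6, 0.7]
opening: 0.0097
grip_force: 25.0
```

Request:
arm_command(
  fingers=[1,1,1,1,1,1,1,1],
  travel=[
    [0,0,-0.01],
    [0,0,-0.02],
    [0,0,-0.05],
    [0,0,-0.08],
    [0,0,-0.12],
    [0,0,-0.15],
    [0,0,-0.17],
    [0,0,-0.17],
  ],
  dr=[
    [0,0,0],
    [0,0,0],
    [0,0,0],
    [0,0,0],
    [0,0,0],
    [0,0,0],
    [0,0,0],
    [0,0,0],
  ],
)

```text
time: 5.03
tool_pos: [0.4659, 0.3541, 0.1778]
tool_rot: [-3.134, -0.008, -0.214]
contact_force: [0.9, 0.1, 0.1]
opening: 0.01
grip_force: 25.0
```

Run:
```python
from cell import *;from h import *
s=observe();print(s["opening"],s["grip_force"],s["tool_pos"])
c=read_camera("wrist");pickle.dump(c,open("w2.pkl","wb"));cv2.imwrite("pics/w2.png",c["color"])
go(s,[.503,-.05,.20],-12)
```

```text
0.01003271032244425 24.999971464276314 [0.46588139 0.35413558 0.1778095 ]
travel [ 0.1223  0.3869 -0.024 ] dr [-0.4 -0.5 -0.3]
```

View pics/w2.png

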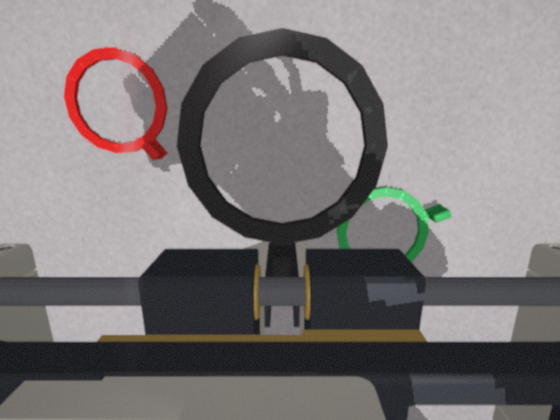

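The wrist view shows the gasket held level by its tab, ring centre about (283,136). Next I'll carry it over the lamp.

Request:
arm_command(
  fingers=[1,1,1,1,1,1,1,1],
  travel=[
    [0.01,0.03,0],
    [0.02,0.06,0],
    [0.03,0.1,0],
    [0.043,0.135,0],
    [0.055,0.17,0],
    [0.065,0.205,0],
    [0.076,0.24,0],
    [0.088,0.275,0],
  ],
  dr=[
    [0,0,0],
    [0,0,0],
    [0,0,0],
    [0,0,0],
    [0,0,0],
    [0,0,0],
    [0,0,0],
    [0,0,0],
  ],
)

```text
time: 5.75
tool_pos: [0.49, 0.0637, 0.1704]
tool_rot: [3.141, 0.002, -0.214]
contact_force: [0.8, -0.7, -0.7]
opening: 0.01
grip_force: 25.0
```

Request:
arm_command(
  fingers=[1,1,1,1,1,1,1,1],
  travel=[
    [0.01,0.03,0],
    [0.02,0.06,0],
    [0.028,0.09,0],
    [0.034,0.112,0],
    [0.034,0.112,0],
    [0.034,0.112,0],
    [0.034,0.112,0],
    [0.034,0.112,0],
  ],
  dr=[
    [0,0,0],
    [0,0,0],
    [0,0,0],
    [0,0,0],
    [0,0,0],
    [0,0,0],
    [0,0,0],
    [0,0,0],
  ],
)

```text
time: 6.42
tool_pos: [0.5002, -0.0502, 0.1709]
tool_rot: [-3.141, 0.001, -0.213]
contact_force: [0.6, 0.3, -0.8]
opening: 0.0097
grip_force: 25.0
```

Run:
```python
from cell import *;from h import *
s=observe();print(s["tool_pos"],s["tool_rot"],s["opening"])
c=read_camera("wrist");pickle.dump(c,open("w3.pkl","wb"));cv2.imwrite("pics/w3.png",c["color"])
P=cloud(c);d=c["color"].max(2)<60
m=d&(P[...,2]>s["tool_pos"][2]-.01)&(P[...,2]<s["tool_pos"][2]+.014);m[245:]=0
v,u=np.nonzero(m);Q=P[v,u];A=np.c_[Q[:,:2],np.ones(len(Q))];pl=np.linalg.lstsq(A,Q[:,2],rcond=None)[0];print("ring plane",pl,np.median(Q[:,2]),len(u))
z=np.median(Q[:,2]);p=ray(c,u,v,z)[:,:2];q=p
for _ in range(6):
    A=np.c_[2*q,np.ones(len(q))];o=np.linalg.lstsq(A,(q**2).sum(1),rcond=None)[0];g=o[:2];r=np.sqrt(o[2]+g@g);dd=np.linalg.norm(p-g,axis=1);q=p[abs(dd-.045)<.007]
print("ring",g,r)
k=(P[...,2]>.107)&(P[...,2]<.113)&~d;v,u=np.nonzero(k);print(len(u),P[v,u].mean(0))
```

```text
[ 0.50021739 -0.05020267  0.17088015] [-3.14133219e+00  1.12886389e-03 -2.12954840e-01] 0.009732221731400825
ring plane [ 1.42270261e-03 -8.11736059e-05  1.73890633e-01] 0.1748019286274375 10178
ring [ 0.56018331 -0.06220312] 0.04483975754406529
3882 [ 0.56333549 -0.06241684  0.10853785]
```

View pics/w3.png

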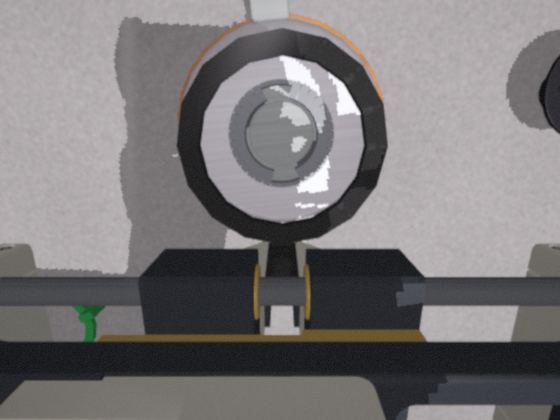

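The wrist view shows the ring, centre (283,136), above the neck at about (281,132), whose slots are at the top and bottom of the hole. Now the neck centre and slot direction.

Run:
```python
from cell import *;from h import *
c=pickle.load(open("w3.pkl","rb"));P=cloud(c);d=c["color"].max(2)<60
k=(P[...,2]>.1065)&(P[...,2]<.113)&~d
n,l,st,ce=cv2.connectedComponentsWithStats(k.astype(np.uint8));i=1+st[1:,4].argmax();v,u=np.nonzero(l==i)
p=ray(c,u,v,.109)[:,:2];print(st[i])
(x,y),r=cv2.minEnclosingCircle(p.astype(np.float32));print("outer",x,y,r)
# hole: inside contour of neck ring
cs,_=cv2.findContours((l==i).astype(np.uint8),cv2.RETR_CCOMP,cv2.CHAIN_APPROX_NONE)
for q in sorted(cs,key=len)[-2:]:
    w=ray(c,q[:,0,0],q[:,0,1],.109)[:,:2];g=w
    for _ in range(6):
        A=np.c_[2*g,np.ones(len(g))];o=np.linalg.lstsq(A,(g**2).sum(1),rcond=None)[0];e=o[:2];R=np.sqrt(o[2]+e@e);dd=np.linalg.norm(w-e,axis=1);g=w[abs(dd-R)<.0025]
    k=dd>R+.0045;a=np.arctan2(w[k,1]-e[1],w[k,0]-e[0]);print("circle",e,R,len(q),"slots",k.sum(),np.degrees(np.angle(np.exp(2j*a).mean())/2),np.degrees(a).round()[::6])
```

```text
[ 228   79  106  109 3939]
outer 0.561874270439148 -0.06197303533554077 0.036068450659513474
circle [ 0.56199765 -0.06198683] 0.02518447056608003 271 slots 80 -7.068581934747556 [ -14.  -21.  -26. -168. -174.  178.  171.  163.  156.   12.    8.    1.
   -6.  -13.]
circle [ 0.56194763 -0.06200351] 0.03527056417422805 398 slots 0 nan []<stdin>:13: RuntimeWarning: Mean of empty slice.
  ret = ret.dtype.type(ret / rcount)
```

Request:
arm_command(
  fingers=[1,1,1,1,1,1,1,1],
  travel=[
    [0.0018,-0.0004,0.01],
    [0.0018,-0.0004,0.025],
    [0.0018,-0.0004,0.04],
    [0.0018,-0.0004,0.052],
    [0.0018,-0.0004,0.056],
    [0.0018,-0.0004,0.059],
    [0.0018,-0.0004,0.062],
    [0.0018,-0.0004,0.063],
  ],
  dr=[
    [0,0,0],
    [0,0,0],
    [0,0,0],
    [0,0,0],
    [0,0,0],
    [0,0,0],
    [0,0,0],
    [0,0,0],
  ],
)

```text
time: 7.13
tool_pos: [0.5027, -0.0511, 0.1082]
tool_rot: [3.142, -0.0, -0.214]
contact_force: [0.1, 0.2, -0.4]
opening: 0.01
grip_force: 25.0
```

Request:
arm_command(
  fingers=[1,1],
  travel=[
    [0,0,0],
    [0,0,0],
  ],
  dr=[
    [0,0,0],
    [0,0,0],
  ],
)

```text
time: 7.3
tool_pos: [0.5028, -0.0513, 0.1087]
tool_rot: [3.141, -0.001, -0.214]
contact_force: [-0.9, -0.1, 0.1]
opening: 0.0095
grip_force: 25.0
```

Request:
arm_command(
  fingers=[1,1,1,1],
  travel=[
    [-0.001,-0.001,0.001],
    [-0.001,-0.001,0.002],
    [-0.001,-0.001,0.0025],
    [-0.001,-0.001,0.0025],
  ],
  dr=[
    [0,0,0],
    [0,0,0],
    [0,0,0],
    [0,0,0],
  ],
)

```text
time: 7.63
tool_pos: [0.5018, -0.05, 0.1064]
tool_rot: [-3.142, -0.001, -0.214]
contact_force: [-1.7, 0.2, 4.5]
opening: 0.01
grip_force: 25.0
```

Request:
arm_command(
  fingers=[0.35,0.35,0.35,0.35,0.35,0.35],
  travel=[
    [0,0,0],
    [0,0,0],
    [0,0,0],
    [0,0,0],
    [0,0,0],
    [0,0,0],
  ],
  dr=[
    [0,0,0],
    [0,0,0],
    [0,0,0],
    [0,0,0],
    [0,0,0],
    [0,0,0],
  ],
)

```text
time: 8.13
tool_pos: [0.5017, -0.0501, 0.1057]
tool_rot: [3.141, 0.0, -0.214]
contact_force: [-0.6, -0.1, 0.4]
opening: 0.0292
grip_force: 0.0
```

Request:
arm_command(
  fingers=[0.35,0.35,0.35,0.35,0.35,0.35],
  travel=[
    [0,0,-0.02],
    [0,0,-0.05],
    [0,0,-0.08],
    [0,0,-0.1],
    [0,0,-0.1],
    [0,0,-0.1],
  ],
  dr=[
    [0,0,0],
    [0,0,0],
    [0,0,0],
    [0,0,0],
    [0,0,0],
    [0,0,0],
  ],
)

```text
time: 8.63
tool_pos: [0.5022, -0.0502, 0.2067]
tool_rot: [3.141, -0.003, -0.214]
contact_force: [0.8, 0.6, -0.1]
opening: 0.03
grip_force: 0.0
```

Run:
```python
from cell import *;from h import *
s=observe();print(s["tool_pos"],s["tool_rot"],s["opening"])
c=read_camera("wrist");pickle.dump(c,open("w4.pkl","wb"))
P=cloud(c);d=c["color"].max(2)<60
m=d&(P[...,2]>.1)&(P[...,2]<.12);m[270:]=0
v,u=np.nonzero(m);p=ray(c,u,v,.111)[:,:2];q=p
for _ in range(6):
    A=np.c_[2*q,np.ones(len(q))];o=np.linalg.lstsq(A,(q**2).sum(1),rcond=None)[0];g=o[:2];r=np.sqrt(o[2]+g@g);dd=np.linalg.norm(p-g,axis=1);q=p[abs(dd-.045)<.007]
Q=P[v,u][abs(dd-.045)<.004];pl=np.linalg.lstsq(np.c_[Q[:,:2]-g,np.ones(len(Q))],Q[:,2],rcond=None)[0]
print("ring",g,r,"plane",pl)
go(s,[.45,-.31,.22],90)
```

```text
[ 0.50218784 -0.05023779  0.2066674 ] [ 3.14138327e+00 -2.54507049e-03 -2.14063059e-01] 0.030024967343128376
ring [ 0.56136118 -0.06221462] 0.04484851884640697 plane [-1.53312979e-05 -3.30709139e-05  1.10542818e-01]
travel [ 0.0042  0.2649 -0.0133] dr [ 1.000e-01 -1.000e-01 -1.023e+02]
```

Gasket is centred within 1 mm and flat. On to the cap.

Run:
```python
from cell import *;from h import *
go(observe(),[.54,-.39,.22],90)
```

```text
travel [ 0.1099  0.324  -0.0146] dr [  -0.     0.  -102.3]
```

Request:
arm_command(
  fingers=[-1,-1,-1,-1,-1,-1,-1,-1],
  travel=[
    [0.011,0.032,-0.015],
    [0.022,0.065,-0.015],
    [0.033,0.097,-0.015],
    [0.044,0.13,-0.015],
    [0.055,0.162,-0.015],
    [0.066,0.194,-0.015],
    [0.077,0.227,-0.015],
    [0.088,0.26,-0.015],
  ],
  dr=[
    [0,0,-7],
    [0,0,-14],
    [0,0,-21],
    [0,0,-28],
    [0,0,-35],
    [0,0,-42],
    [0,0,-49],
    [0,0,-56],
  ],
)

```text
time: 9.35
tool_pos: [0.5318, -0.3241, 0.2187]
tool_rot: [-3.138, 0.0, 0.769]
contact_force: [0.5, -0.4, 0.8]
opening: 0.0787
grip_force: 0.0
```

Run:
```python
from cell import *;from h import *
s=observe();print(s["qpos"]);go(s,[.54,-.39,.20],90)
```

```text
[-6.70337249e-01  5.32135699e-01  1.24243300e+00 -6.15606595e-06
  1.37048207e+00  1.31169276e-01]
travel [-0.0399  0.0531  0.0185] dr [ -0.2  -0.1 -45.9]
```

Request:
arm_command(
  fingers=[-1,-1,-1,-1,-1,-1,-1,-1],
  travel=[
    [-0.03,0.04,0.019],
    [-0.04,0.053,0.019],
    [-0.04,0.053,0.019],
    [-0.04,0.053,0.019],
    [-0.04,0.053,0.019],
    [-0.04,0.053,0.019],
    [-0.04,0.053,0.019],
    [-0.04,0.053,0.019],
  ],
  dr=[
    [0,0,-46],
    [0,0,-46],
    [0,0,-46],
    [0,0,-46],
    [0,0,-46],
    [0,0,-46],
    [0,0,-46],
    [0,0,-46],
  ],
)

```text
time: 10.02
tool_pos: [0.5396, -0.3884, 0.1995]
tool_rot: [-3.139, -0.002, 1.568]
contact_force: [0.9, 1.1, 0.4]
opening: 0.0918
grip_force: 0.0
```

Run:
```python
from cell import *;from h import *
s=observe();print(s["tool_pos"],s["tool_rot"],s["opening"])
c=read_camera("wrist");pickle.dump(c,open("w5.pkl","wb"));cv2.imwrite("pics/w5.png",c["color"])
P=cloud(c);print(proj(c,[.54,-.334,.041]))
r=np.hypot(P[...,0]-.54,P[...,1]+.334)
m=(r<.055)&(P[...,2]>.033)&(P[...,2]<.048);v,u=np.nonzero(m);(x,y),R=cv2.minEnclosingCircle(P[v,u,:2].astype(np.float32));print("flange",x,y,R,np.median(P[v,u,2]))
m=(r<.055)&(P[...,2]>.063)&(P[...,2]<.075);v,u=np.nonzero(m);p=P[v,u,:2].astype(np.float32);print("wing",cv2.minAreaRect(p*1000),np.median(P[v,u,2]),len(u))
```

```text
[ 0.53960843 -0.38840753  0.19951299] [-3.13888465e+00 -2.37401548e-03  1.56782427e+00] 0.09182146645410537
(np.float64(282.18904130763644), np.float64(140.94115034674888))
flange 0.5412444472312927 -0.33807387948036194 0.04609118029475212 0.04055825027747583
wing ((541.02880859375, -337.9154968261719), (61.66923904418945, 13.93505859375), 80.34998321533203) 0.06629171875461269 1019
```

View pics/w5.png

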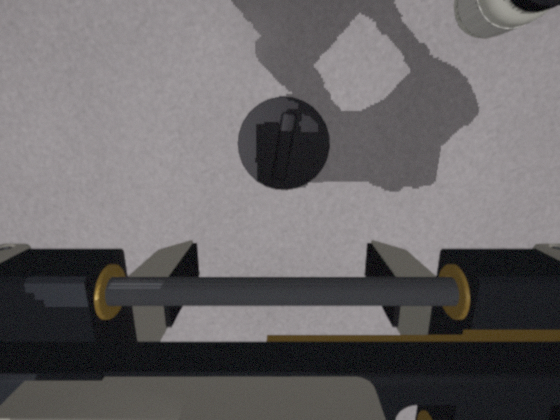

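The wrist view shows the cap at (284,143) with its wing running up and slightly right. Measured wing is 61.7 x 13.9 mm at yaw 80.3°, top about 67 mm, as specified.

Run:
```python
from cell import *;from h import *
s=observe();go(s,[.541,-.338,.09],80.3)
```

```text
travel [0.0502 0.0012 0.11  ] dr [-0.1 -0.1  9.4]
```

Request:
arm_command(
  fingers=[-1,-1,-1,-1,-1,-1,-1],
  travel=[
    [0.03,0.001,0.02],
    [0.05,0.0012,0.06],
    [0.05,0.0012,0.1],
    [0.05,0.0012,0.11],
    [0.05,0.0012,0.11],
    [0.05,0.0012,0.11],
    [0.05,0.0012,0.11],
  ],
  dr=[
    [0,0,6],
    [0,0,9.4],
    [0,0,9.4],
    [0,0,9.4],
    [0,0,9.4],
    [0,0,9.4],
    [0,0,9.4],
  ],
)

```text
time: 10.65
tool_pos: [0.5428, -0.3405, 0.0941]
tool_rot: [3.138, 0.002, 1.401]
contact_force: [-0.1, 0.8, 0.8]
opening: 0.0916
grip_force: 0.0
```

Run:
```python
from cell import *;from h import *
s=observe();print(s["tool_pos"],s["tool_rot"]);go(s,[.541,-.338,.0445],80.3)
```

```text
[ 0.54278572 -0.34049721  0.09409193] [3.13806221e+00 2.13997205e-03 1.40100566e+00]
travel [ 0.0023 -0.0024  0.0496] dr [ 0.2  0.1 -0. ]
```

Request:
arm_command(
  fingers=[-1,-1,-1,-1,-1,-1],
  travel=[
    [0.001,-0.001,0.02],
    [0.001,-0.001,0.038],
    [0.001,-0.001,0.044],
    [0.001,-0.001,0.046],
    [0.001,-0.001,0.046],
    [0.001,-0.001,0.046],
  ],
  dr=[
    [0,0,0],
    [0,0,0],
    [0,0,0],
    [0,0,0],
    [0,0,0],
    [0,0,0],
  ],
)

```text
time: 11.15
tool_pos: [0.5416, -0.3386, 0.0475]
tool_rot: [3.139, 0.001, 1.402]
contact_force: [-0.6, 1.1, 0.0]
opening: 0.0918
grip_force: 0.0
```

Run:
```python
from cell import *;from h import *
s=observe();print(s["tool_pos"],s["tool_rot"]);go(s,[.541,-.338,.0445],80.3)
```

```text
[ 0.54162926 -0.33855163  0.04746614] [3.13915295e+00 1.41380990e-03 1.40175308e+00]
travel [ 0.0004 -0.0007  0.003 ] dr [0.1 0.1 0. ]
```

Request:
arm_command(
  fingers=[-1,-1,1,1,1,1,1,1],
  travel=[
    [0,-0.0007,0.0025],
    [0,-0.0007,0.0025],
    [0,-0.0007,0.0025],
    [0,-0.0007,0.0025],
    [0,-0.0007,0.0025],
    [0,-0.0007,0.0025],
    [0,-0.0007,0.0025],
    [0,-0.0007,0.0025],
  ],
  dr=[
    [0,0,0],
    [0,0,0],
    [0,0,0],
    [0,0,0],
    [0,0,0],
    [0,0,0],
    [0,0,0],
    [0,0,0],
  ],
  squeeze=50,
)

```text
time: 11.82
tool_pos: [0.5402, -0.3376, 0.0433]
tool_rot: [3.142, 0.0, 1.402]
contact_force: [-0.3, -0.5, -0.3]
opening: 0.0567
grip_force: 0.0
```

Request:
arm_command(
  fingers=[1,1,1,1,1,1,1,1],
  travel=[
    [0,0,0],
    [0,0,0],
    [0,0,0],
    [0,0,0],
    [0,0,0],
    [0,0,0],
    [0,0,0],
    [0,0,0],
  ],
  dr=[
    [0,0,0],
    [0,0,0],
    [0,0,0],
    [0,0,0],
    [0,0,0],
    [0,0,0],
    [0,0,0],
    [0,0,0],
  ],
)

```text
time: 12.48
tool_pos: [0.54, -0.3375, 0.0432]
tool_rot: [-3.141, -0.0, 1.402]
contact_force: [-0.6, 0.0, -0.3]
opening: 0.0137
grip_force: 50.0
```

Request:
arm_command(
  fingers=[1,1,1,1,1,1,1,1],
  travel=[
    [0,0,-0.01],
    [0,0,-0.03],
    [0,0,-0.06],
    [0,0,-0.09],
    [0,0,-0.12],
    [0,0,-0.15],
    [0,0,-0.16],
    [0,0,-0.16],
  ],
  dr=[
    [0,0,0],
    [0,0,0],
    [0,0,0],
    [0,0,0],
    [0,0,0],
    [0,0,0],
    [0,0,-3],
    [0,0,-7],
  ],
)

```text
time: 13.15
tool_pos: [0.5414, -0.3385, 0.2085]
tool_rot: [3.135, 0.005, 1.527]
contact_force: [0.4, -0.0, -1.7]
opening: 0.0135
grip_force: 50.0
```

Run:
```python
from cell import *;from h import *
s=observe();print(s["tool_pos"],s["opening"],s["qpos"][5]);go(s,[.562,-.062,.19],173)
```

```text
[ 0.54143558 -0.33851199  0.20845288] 0.013468984313407296 -0.6345139175711
travel [0.2772 0.0082 0.0172] dr [  0.1   0.5 -85.5]
```

Request:
arm_command(
  fingers=[1,1,1,1,1,1,1,1],
  travel=[
    [0.03,0.001,0],
    [0.06,0.002,0],
    [0.09,0.003,0],
    [0.12,0.004,0],
    [0.15,0.005,0],
    [0.18,0.006,0],
    [0.21,0.007,0],
    [0.24,0.008,0],
  ],
  dr=[
    [0,0,-7],
    [0,0,-14],
    [0,0,-21],
    [0,0,-28],
    [0,0,-35],
    [0,0,-42],
    [0,0,-49],
    [0,0,-56],
  ],
)

```text
time: 13.82
tool_pos: [0.5591, -0.0967, 0.2041]
tool_rot: [3.141, 0.001, 2.508]
contact_force: [0.7, 0.4, -1.2]
opening: 0.0137
grip_force: 50.0
```

Run:
```python
from cell import *;from h import *
s=observe();go(s,[.562,-.062,.20],173)
```

```text
travel [0.0183 0.0297 0.0041] dr [ -0.    0.  -29.3]
```

Request:
arm_command(
  fingers=[1,1,1,1,1,1,1,1],
  travel=[
    [0.009,0.015,0],
    [0.018,0.03,0.004],
    [0.018,0.03,0.004],
    [0.018,0.03,0.004],
    [0.018,0.03,0.004],
    [0.018,0.03,0.004],
    [0.018,0.03,0.004],
    [0.018,0.03,0.004],
  ],
  dr=[
    [0,0,-7],
    [0,0,-14],
    [0,0,-21],
    [0,0,-28],
    [0,0,-29],
    [0,0,-29],
    [0,0,-29],
    [0,0,-29],
  ],
)

```text
time: 14.48
tool_pos: [0.5627, -0.0636, 0.1995]
tool_rot: [-3.142, 0.0, 3.005]
contact_force: [0.0, -0.3, -0.2]
opening: 0.0139
grip_force: 50.0
```

Run:
```python
from cell import *;from h import *
s=observe();print(s["tool_pos"],s["tool_rot"],s["qpos"][5]);
c=read_camera("wrist");cv2.imwrite("pics/w6.png",c["color"]);P=cloud(c)
m=(np.hypot(*(P[...,:2]-s["tool_pos"][:2]).transpose(2,0,1))<.06)&(abs(P[...,2]-s["tool_pos"][2]+.002)<.006);m[270:]=0
v,u=np.nonzero(m);p=P[v,u,:2];d=c["color"].max(2)[v,u];print(len(u))
(x,y),R=cv2.minEnclosingCircle(p.astype(np.float32));print("flange",x,y,R,np.median(P[v,u,2]))
# visible rim: outermost points per bearing
g=p
A=np.c_[P[v,u,:2],np.ones(len(u))];print(np.linalg.lstsq(A-[*p.mean(0),0],P[v,u,2],rcond=None)[0])
go(s,[.562,-.062,.153],173)
```

```text
[ 0.56273014 -0.06363247  0.19951843] [-3.14151929e+00  2.64124156e-04  3.00484575e+00] -1.6819295903418496
7770
flange 0.5566486120223999 -0.061844706535339355 0.045089490711688995 0.197046309406967
[0.00876413 0.00106554 0.19707921]
travel [0.001  0.0015 0.0465] dr [-0.   0.  -0.8]
```

View pics/w6.png

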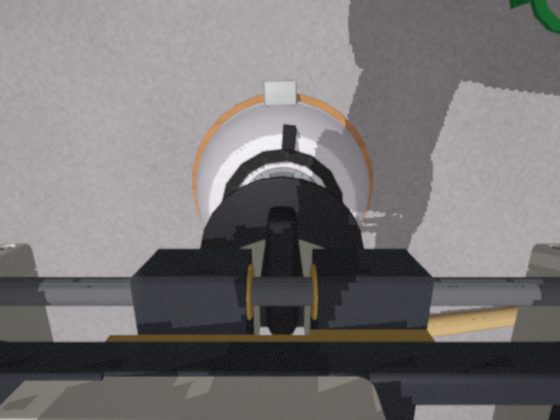

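The wrist view shows the cap, flange (283,240), gripped level above the lamp. The gasket and its tab (290,137) are beneath it. Now inserting in stages.

Request:
arm_command(
  fingers=[1,1,1,1,1,1,1],
  travel=[
    [0.001,0.0015,0.01],
    [0.001,0.0015,0.03],
    [0.001,0.0015,0.04],
    [0.001,0.0015,0.045],
    [0.001,0.0015,0.045],
    [0.001,0.0015,0.045],
    [0.001,0.0015,0.045],
  ],
  dr=[
    [0,0,-0.8],
    [0,0,-0.8],
    [0,0,-0.8],
    [0,0,-0.8],
    [0,0,-0.8],
    [0,0,-0.8],
    [0,0,-0.8],
  ],
)

```text
time: 15.12
tool_pos: [0.5625, -0.0619, 0.1549]
tool_rot: [-3.141, 0.001, 3.022]
contact_force: [-0.3, 0.1, -1.1]
opening: 0.0136
grip_force: 50.0
```

Run:
```python
from cell import *;from h import *
s=observe();print(s["tool_pos"],s["tool_rot"]);go(s,[.562,-.062,.118],173)
```

```text
[ 0.56246768 -0.06187778  0.15493574] [-3.14136423e+00  1.24615163e-03  3.02165491e+00]
travel [ 0.0005 -0.0002  0.0369] dr [-0.   0.1  0.1]
```

Request:
arm_command(
  fingers=[1,1,1,1,1,1],
  travel=[
    [0.0004,0,0.004],
    [0.0004,0,0.008],
    [0.0004,0,0.012],
    [0.0004,0,0.016],
    [0.0004,0,0.019],
    [0.0004,0,0.019],
  ],
  dr=[
    [0,0,0],
    [0,0,0],
    [0,0,0],
    [0,0,0],
    [0,0,0],
    [0,0,0],
  ],
)

```text
time: 15.62
tool_pos: [0.5611, -0.0616, 0.1344]
tool_rot: [3.142, -0.001, 3.022]
contact_force: [0.4, 0.3, -0.3]
opening: 0.0136
grip_force: 50.0
```

Request:
arm_command(
  fingers=[1,1,1,1,1,1,1,1],
  travel=[
    [0,0,0.003],
    [0,0,0.006],
    [0,0,0.009],
    [0,0,0.012],
    [0,0,0.014],
    [0,0,0.0155],
    [0,0,0.0155],
    [0,0,0.0155],
  ],
  dr=[
    [0,0,0],
    [0,0,0],
    [0,0,0],
    [0,0,0],
    [0,0,0],
    [0,0,0],
    [0,0,0],
    [0,0,0],
  ],
)

```text
time: 16.28
tool_pos: [0.5619, -0.0617, 0.1206]
tool_rot: [-3.141, 0.001, 3.022]
contact_force: [-2.2, -0.1, 7.9]
opening: 0.014
grip_force: 50.0
```

Request:
arm_command(
  fingers=[1,1,1,1,1,1,1,1],
  travel=[
    [0,0,0.001],
    [0,0,0.001],
    [0,0,0.001],
    [0,0,0.001],
    [0,0,0.001],
    [0,0,0.001],
    [0,0,0.001],
    [0,0,0.001],
  ],
  dr=[
    [0,0,0],
    [0,0,6],
    [0,0,12],
    [0,0,18],
    [0,0,24],
    [0,0,30],
    [0,0,36],
    [0,0,42],
  ],
)

```text
time: 16.95
tool_pos: [0.5629, -0.0623, 0.1202]
tool_rot: [3.14, 0.004, 2.284]
contact_force: [-0.6, -0.6, 8.1]
opening: 0.0136
grip_force: 50.0
```

Run:
```python
from cell import *;from h import *
s=observe();print(s["tool_pos"],s["tool_rot"],s["contact_force"],s["torque"],s["qpos"]);go(s,[.562,-.062,.119],83)
```

```text
[ 0.56289077 -0.06226996  0.12022446] [3.13964119 0.0036555  2.28374754] [-0.59805234 -0.56917176  8.09660623] [-0.1494264  -0.07270093  0.06753021] [-2.45208344e-01  5.17243445e-01  1.55929596e+00 -5.79100519e-04
  1.06094049e+00 -9.57881529e-01]
travel [ 0.0008 -0.0005  0.0012] dr [ 0.2  0.2 47.8]
```

Request:
arm_command(
  fingers=[1,1,1,1,1,1,1,1],
  travel=[
    [0,0,0.001],
    [0,0,0.001],
    [0,0,0.001],
    [0,0,0.001],
    [0,0,0.001],
    [0,0,0.001],
    [0,0,0.001],
    [0,0,0.001],
  ],
  dr=[
    [0,0,6],
    [0,0,12],
    [0,0,18],
    [0,0,24],
    [0,0,30],
    [0,0,36],
    [0,0,42],
    [0,0,48],
  ],
)

```text
time: 17.62
tool_pos: [0.5629, -0.0623, 0.1193]
tool_rot: [3.138, 0.001, 1.446]
contact_force: [0.1, -0.4, 8.8]
opening: 0.0138
grip_force: 50.0
```

Request:
arm_command(
  fingers=[1,1,1,1],
  travel=[
    [0,0,0.001],
    [0,0,0.001],
    [0,0,0.001],
    [0,0,0.001],
  ],
  dr=[
    [0,0,1],
    [0,0,1],
    [0,0,1],
    [0,0,1],
  ],
)

```text
time: 17.95
tool_pos: [0.5629, -0.0623, 0.1184]
tool_rot: [3.137, 0.001, 1.433]
contact_force: [-1.1, -1.0, 9.7]
opening: 0.0134
grip_force: 50.0
```

Run:
```python
from cell import *;from h import *
s=observe();print(s["tool_pos"],s["tool_rot"],s["contact_force"],s["torque"])
c=read_camera("wrist");cv2.imwrite("pics/w7.png",c["color"]);P=cloud(c)
n=c["color"].max(2)<90
r=np.hypot(P[...,0]-.562,P[...,1]+.062)
m=(r>.025)&(r<.044)&(P[...,2]>.11)&(P[...,2]<.122);m[265:]=0;v,u=np.nonzero(m);print("flange z",np.percentile(P[v,u,2],[10,50,90]),len(u))
Q=P[v,u];print(np.linalg.lstsq(np.c_[Q[:,:2]-[.562,-.062],np.ones(len(Q))],Q[:,2],rcond=None)[0])
m=(r>.0475)&(r<.0495)&(P[...,2]>.1)&(P[...,2]<.118);m[265:]=0;v,u=np.nonzero(m);print("gasket z",np.percentile(P[v,u,2],[10,50,90]),len(u))
w=(r<.034)&(P[...,2]>.133);w[285:]=0;v,u=np.nonzero(w);print("wing z",np.percentile(P[v,u,2],[50,90]),len(u))
```

```text
[ 0.56291984 -0.06234518  0.11840945] [3.13742558e+00 9.55946831e-04 1.43339603e+00] [-1.10259592 -0.98444176  9.68966338] [-0.19395122  0.13890141 -0.10188149]
flange z [0.1151551  0.11594575 0.11674675] 5950
[0.0042226  0.00015647 0.11595679]
gasket z [0.10969894 0.11051218 0.11130829] 948
wing z [0.141957   0.19797052] 3040
```

View pics/w7.png

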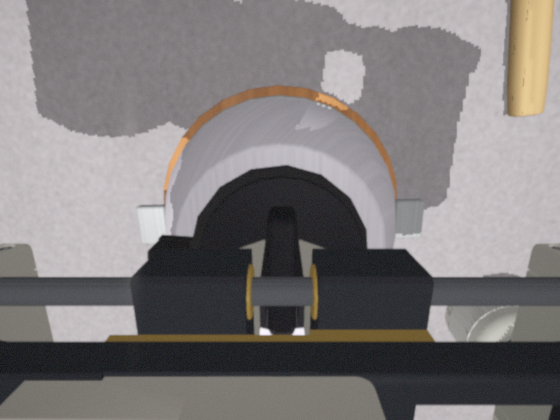

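The wrist view shows the cap seated on the gasket with the wing at (283,250), square to the ears at (150,222) and (408,215). Turned about 91°, flange top 116 mm, force near 10 N. A little more press, then settle.

Request:
arm_command(
  fingers=[1,1,1,1,1,1,1,1],
  travel=[
    [0,0,0.001],
    [0,0,0.001],
    [0,0,0.001],
    [0,0,0.001],
    [0,0,0.001],
    [0,0,0.001],
    [0,0,0.001],
    [0,0,0.001],
  ],
  dr=[
    [0,0,0],
    [0,0,0],
    [0,0,0],
    [0,0,0],
    [0,0,0],
    [0,0,0],
    [0,0,0],
    [0,0,0],
  ],
)

```text
time: 18.67
tool_pos: [0.563, -0.0624, 0.118]
tool_rot: [3.137, 0.001, 1.433]
contact_force: [-0.7, -1.0, 13.9]
opening: 0.0137
grip_force: 50.0
```

Run:
```python
from cell import *;from h import *
s=observe();print(s["tool_pos"],s["tool_rot"],s["contact_force"],s["grip_force"])
c=read_camera("wrist");P=cloud(c);r=np.hypot(P[...,0]-.562,P[...,1]+.062)
m=(r>.025)&(r<.044)&(P[...,2]>.11)&(P[...,2]<.122);m[265:]=0;z=np.median(P[m][:,2]);print("flange z",z)
if abs(z-.1157)<.001 and s["contact_force"][2]<40: print(hand_in())
```

```text
[ 0.56302635 -0.06237438  0.11802606] [3.13689364e+00 1.03637541e-03 1.43342297e+00] [-0.74635093 -0.9682909  13.86143061] 50.02472519874573
flange z 0.11561752214514781
the job is handed in; nothing more can be done
None
```

I handed the job in at about 19 s of the 72 s allowed; the hand-in returned no verdict. The gasket lies flat around the neck, within about 1 mm of centre. The cap is in the neck, turned about 91° clockwise (within tolerance, but not driven on to the stop at about 95°), and still gripped at 50 N and pressed home on the gasket at about 14 N.

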